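# Load a keyed dental model on the scanner turntable

### The arm

A 6-joint arm with a two-finger parallel gripper is mounted at the origin on the work surface. World frame = base frame: x ahead of the robot, y to its left, z up, the work surface at z = 0. Lengths are in m, angles in rad, forces in N, time in s.
With the tool pointing down it reaches from about 0.275 to 0.725 m from the base axis. Payload 5.6 kg.
Tool frame: the origin (TCP) lies between the finger pads; the fingertips stand 17 mm ahead of it and the grasp point (between the pads) lies 2 mm behind it; z points along the fingers, y is the line along which they close (so a half turn about z gives the same grasp; the last joint's range is limited). The gripper opens to 85 mm and grips with 20 to 120 N. Pads are 22 mm wide; open, the fingers measure 114 mm over their backs; the gripper's body (76 mm by 85 mm) begins 54 mm behind the grasp point. The pads swing forward as they close: fully open they stand 13 mm farther back than shut.
Start: joints at [1.49, 0.255, 0.108, 0, -1.424, -0.285], TCP at [0.197, 0.514, 0.217] pointing down, gripper open.
Joint ranges: [-2.95, 2.95], [-1.21, 1.97], [-1.09, 1.5], [-2.87, 1.71], [-2.94, -0.07], [-3.05, 3.05]. Speed limits (rad/s): [2.57, 2.57, 3.14, 3.14, 3.14, 3.14].

### API

Orientations are given as a 3x3 rotation matrix whose columns are the frame's x, y, z axes.
In Python, from cell import ctrl, vision, job, status gives the robot as it stands. Calls block until the motion is done:
- ctrl.reach(position, orientation): joint-space move of the TCP to a pose.
- ctrl.movel(position, ori=None, speed=0.15, max_force=None): straight line of the TCP; ori=None keeps the orientation; speed is the mean speed in m/s. With max_force (N) it stops when the force on the tool has changed by that much, and returns True; else False.
- ctrl.set_joints(angles): joint-space move.
- ctrl.set_gripper(opening): finger opening in m; the grip force is fixed at half the most; returns when the fingers have stopped.
- ctrl.hold(seconds).
- ctrl.inverse_kinematics(position, orientation): joint angles nearest the present ones, or None.
- vision.capture(name): name is "scene" or "top" or "wrist"; returns (picture, depth): 400x640x3 uint8, red, green, blue; 400x640 float32, m along the optical axis (not along the pixel's ray), 0 where there is no reading.
- vision.camera_params(name): a dict with "vertical_fov" (degrees; the focal length in pixels is half the picture's height over the tangent of half this angle, whatever the lens; pixels are square), "cx", "cy" (the principal point, pixels), "R" (3x3) and "t" (3): a world point X has camera coordinates R X + t; the wrist camera has in their place "T_tool_cam" (4x4, takes a point from camera to tool coordinates, whose origin is the TCP and whose axes are the flange's). Camera axes: x right, y down, z forward; pixel columns grow to the right and rows downward; lengths in m; the calibration is good to about 2 mm. A picture is of the moment at which its call begins: read the wrist's pose just before it. camera_params takes no time and is no camera call.
A pose or a line that the arm cannot do raises ctrl.MotionError and nothing moves.
- job.job_done(): hands the job in, once; it reports no verdict.
Readings, each from a call of its own:
- status.read_time(): time.
- status.read_joint_pos(): joint angles.
- status.read_joint_velocities(): joint speeds.
- status.read_effort(): joint torques, N m.
- status.read_tool_pos(): TCP position.
- status.read_orientation(): TCP orientation.
- status.read_ft_force(): force on the tool from outside, world axes, zero at the start.
- status.read_moment(): the same for the moment, N m.
- status.read_width(): finger opening in m.
Only numpy, scipy, OpenCV 4.12 (cv2) and the standard library are available. Lean on these libraries where they do the work, as an engineer would, in place of code of your own. Each camera call takes 0.05 s, during which the arm holds its last target. There are 200 camera calls.

### The job

First, with the model still in its rack, turn the scanner's turntable hub until the rib on its side faces the scanner head. Then take the long plaster model from the rack and push its keyed shaft down into the hub, rotating it as needed until the key slips into the keyway and the flange sits flush on the hub, with the rib still facing the head. Finish while holding: keep gripping the model and pressing it down into the hub with a light but definite push (about 10 N), do not let go, and leave the other things on the bench undisturbed.

Things in the scene. Friction and masses are not known exactly. Their poses are not given: they have to be found in the camera images.
- scanner: Model scanner, fixed on the bench: grey base plate 130 x 260 x 20 mm with a white upright head block (90 x 60 mm, top 150 mm above the bench, two lenses) at one end. Origin on the bench under the turntable hub's axis; the head stands towards the body's -y, its lens face 130 mm from the hub axis. z up.
- hub (a joint): Angle of the turntable hub about its upright axis, rad, anticlockwise from above is positive; 0 when the rib points exactly at the scanner head. It turns from -0.6 to 1.7, starts positive, and stays where it is left (stiff friction, 0.15 N m).
- hub_mouth (a point): Centre of the bore's mouth on the hub's flat top, 65.5 mm above the bench; turns with the hub, x to the rib, z up. Aluminium drum 56 mm across, 45 high, on the 20 mm base plate; white upright rib 8 mm wide stands 8 mm out of its side, top 3 mm below the hub's. Bore 18 mm across, 45 deep; a keyway 7.5 mm wide runs from it towards the rib to 15.5 mm from the axis, full depth.
- model_center (a point): Long plaster quadrant model (200 g): middle of its block, on the shaft axis, 22 mm above the flange underside. x points to the rounded nose (key side), z up. Block 34 mm high, 28 wide (flat sides from x = -23 to +14), square at x = -23, round nose to x = +28; on top white teeth 10 mm high, largest at the square end. Below it a steel flange 44 mm across, 5 thick, then the shaft.
- model_flange (a point): Centre of the underside of the model's flange; axes as model_center. Steel shaft below: 16 mm across, 36 long, foot tapered over 5 mm. Key 5 mm wide on the x side, reaching 13 mm from the axis, from the flange to 24 mm below it; the bare last 12 mm of shaft enters the bore at any angle before the key meets the hub's top.
- rack: Grey block 80 x 190 x 45 mm, fixed, origin under its centre, with two plain holes 32 mm wide at y = -50 and +50 mm. The long model and the round die stand in them, either way about, shafts down, flanges on the rack's top (45 mm above the bench).
- die: Bystander: a round tapered plaster base with a single tooth on an unkeyed shaft and flange 44 mm across, in the other hole of the rack; origin at the flange's underside, top 38 mm above it.
- torch: Bystander: small upright black hand torch on a foot 70 x 55 mm, 135 mm high; origin under its foot.
- jar: Bystander: glass jar 56 mm across, 60 mm high; origin under its centre.
- spatula: Bystander: flat plaster spatula with a wooden handle, 170 mm long, lying on the bench.
Not all that is in view belongs to the job. What is shaped like the part that bears model_center but yellow is not meant.

How it is judged:
By the outcome, as a careful person would: the job done as asked, in the order asked, and still so for the second after the job is handed in, while the arm keeps its last pose, push and grip.
It also fails if it takes over 54 s, if anything falls off the work surface, if the arm or the gripper's body presses on something with over 40 N, if the wrist force passes 120 N, or if a joint passes its speed limit or range.

## Working session

There is one attempt and no reset: what is moved stays moved. The work goes in short steps, each a Python script; the robot and the scene stay as the last script left them, time stands still between calls to the robot, and variables do not carry over. Pictures are saved under pics/ and viewed, on a budget of 10 in all, crops included, one or two more only if the job needs it, and the job is handed in when it is done.

```bash
ls; mkdir -p pics; python3 - <<'E'
from cell import ctrl, vision, job, status
import cv2,numpy as np
for n in ("top","scene"):
    p,d=vision.capture(n); cv2.imwrite(f"pics/{n}0.png",p[:,:,::-1]); np.savez(f"{n}0.npz",p=p,d=d)
    print(n,{k:np.round(v,4).tolist() for k,v in vision.camera_params(n).items()})
print({k:np.round(v,4).tolist() for k,v in vision.camera_params("wrist").items()})
print(status.read_time(),status.read_orientation(),status.read_ft_force(),status.read_width())
E
```

```text
pics
top {'vertical_fov': 47.4299, 'cx': 313.9495, 'cy': 203.3106, 'R': [[0.0035, -0.9993, -0.0365], [-0.9919, 0.0011, -0.127], [0.127, 0.0367, -0.9912]], 't': [0.0293, 0.6003, 0.9709]}
scene {'vertical_fov': 57.6523, 'cx': 312.9366, 'cy': 204.4794, 'R': [[-0.3515, 0.9362, 0.0093], [0.6548, 0.2529, -0.7123], [-0.6692, -0.2442, -0.7018]], 't': [0.1914, -0.3467, 1.1301]}
{'vertical_fov': 58.0451, 'cx': 315.5539, 'cy': 196.8048, 'T_tool_cam': [[-0.0003, -0.9657, -0.2598, 0.0663], [1.0, -0.0, -0.0013, -0.001], [0.0013, -0.2598, 0.9657, -0.1576], [0.0, 0.0, 0.0, 1.0]]}
0.1 [[ 9.33821820e-01 -3.57738013e-01 -5.66973518e-04]
 [-3.57738458e-01 -9.33820377e-01 -1.64295491e-03]
 [ 5.82959990e-05  1.73705537e-03 -9.99998490e-01]] [ 0.21495426 -0.50235959 -0.2464559 ] 0.08517828726077044
```

View pics/top0.png

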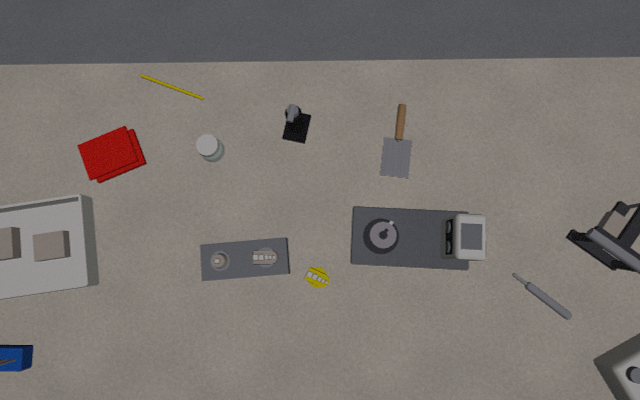

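View pics/scene0.png

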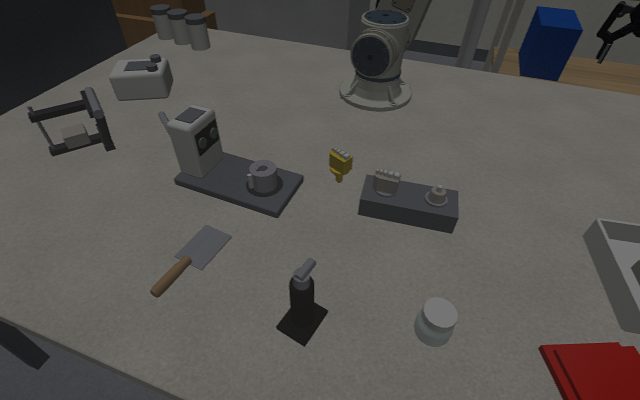

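The top view shows the scanner hub at (382,236), with its rib at about (391,223) and the head to the right at (465,236). The rack is at (245,259). The white long model stands in it at (264,257), between the die at (220,260) and the yellow decoy lying at (317,277). The scene view agrees: white model at (386,183) in the rack, decoy at (340,162) on the bench.

```bash
cat > h.py <<'E'
import numpy as np,cv2
from cell import ctrl, vision, job, status
def f(c): return 200/np.tan(np.radians(c["vertical_fov"])/2)
def pose(name,tool=None):
    c=vision.camera_params(name)
    if name=="wrist":
        p,R=tool; T=c["T_tool_cam"]; T=np.array(T)
        return c,R@T[:3,:3],p+R@T[:3,3]
    R=np.array(c["R"]); return c,R.T,-R.T@np.array(c["t"])
def ray(px,z,name,tool=None):
    "pixels (N,2) -> world points on plane z"
    c,Rc,o=pose(name,tool); px=np.atleast_2d(px).astype(float)
    d=np.c_[(px[:,0]-c["cx"])/f(c),(px[:,1]-c["cy"])/f(c),np.ones(len(px))]@Rc.T
    return o+d*((z-o[2])/d[:,2])[:,None]
def cloud(d,name,tool=None):
    c,Rc,o=pose(name,tool); v,u=np.mgrid[:400,:640]
    return o+np.dstack([(u-c["cx"])/f(c)*d,(v-c["cy"])/f(c)*d,d])@Rc.T
def snap(name,tag):
    tool=(np.array(status.read_tool_pos()),np.array(status.read_orientation()))
    p,d=vision.capture(name); np.savez(f"{tag}.npz",p=p,d=d,tp=tool[0],tR=tool[1]); cv2.imwrite(f"pics/{tag}.png",p[:,:,::-1])
    return p,d,tool
def down(a):
    "tool pointing down, tool y along world angle a"
    y=np.array([np.cos(a),np.sin(a),0]);z=np.array([0,0,-1.]);return np.c_[np.cross(y,z),y,z]
E
python3 - <<'E'
from h import *
q=np.load("top0.npz");W=cloud(q["d"],"top")
for n,u,v,z in [("hub",382,236,.0655),("rib",391,223,.0625),("head",472,236,.15),("model",264,257,.09),("die",220,260,.08),("yellow",317,277,.02),("torch",293,112,.13),("jar",208,146,.06)]:
    print(n,ray((u,v),z,"top")[0].round(3),W[v,u].round(3))
def rect(m,z,n):
    k=cv2.findContours(m.astype(np.uint8),0,2)[0];k=max(k,key=cv2.contourArea)
    b=cv2.boxPoints(cv2.minAreaRect(ray(k[:,0],z,"top")[:,:2].astype(np.float32)));print(n,b.round(4).tolist(),b.mean(0).round(4))
Z=W[...,2];u=np.arange(640)[None,:]+0*Z
rect((Z>.035)&(u>190)&(u<300)&(W[...,0]>.25)&(W[...,0]<.55),.045,"rack")
rect((Z>.012)&(u>340)&(u<500)&(Z<.035)&(W[...,0]>.3)&(W[...,0]<.6),.02,"plate")
print(ctrl.inverse_kinematics(np.array([.45,-.1,.25]),down(0)))
print(status.read_joint_pos())
E
```

```text
hub [ 0.527 -0.116  0.066] [ 0.529 -0.121  0.021]
rib [ 0.555 -0.136  0.062] [ 0.555 -0.136  0.063]
head [ 0.522 -0.279  0.15 ] [ 0.522 -0.279  0.152]
model [0.481 0.132 0.09 ] [0.481 0.131 0.094]
die [0.475 0.226 0.08 ] [0.475 0.23  0.066]
yellow [0.438 0.023 0.02 ] [0.44  0.022 0.082]
torch [0.779 0.071 0.13 ] [0.779 0.071 0.133]
jar [0.726 0.266 0.06 ] [0.727 0.266 0.058]
rack [[0.4293999969959259, 0.2754000127315521], [0.44620001316070557, 0.08529999852180481], [0.5256999731063843, 0.09229999780654907], [0.5090000033378601, 0.2824000120162964]] [0.4776 0.1838]
plate [[0.45500001311302185, -0.3061999976634979], [0.5841000080108643, -0.3125999867916107], [0.5968999862670898, -0.05469999834895134], [0.4677000045776367, -0.04830000177025795]] [ 0.5259 -0.1804]
[ 0.12287327  0.06862016 -0.03504486  0.         -1.4671313   3.01871938]
[ 1.48961606e+00  2.55706477e-01  1.07127927e-01 -4.36579060e-04
 -1.42390131e+00 -2.84600471e-01]
```

```bash
python3 - <<'E'
from h import *
ctrl.reach(np.array([.482,.134,.22]),down(np.radians(175))); snap("wrist","rack1")
ctrl.reach(np.array([.527,-.118,.19]),down(np.radians(68))); snap("wrist","hub1")
print(status.read_time(),np.round(status.read_joint_pos(),3))
a=cv2.imread("pics/rack1.png");b=cv2.imread("pics/hub1.png")
cv2.imwrite("pics/both1.png",np.vstack([a[50:350,100:540],b[50:350,100:540]]))
E
```

```text
3.1583 [ 0.071  0.245  0.026 -0.    -1.352 -2.023]
```

View pics/both1.png

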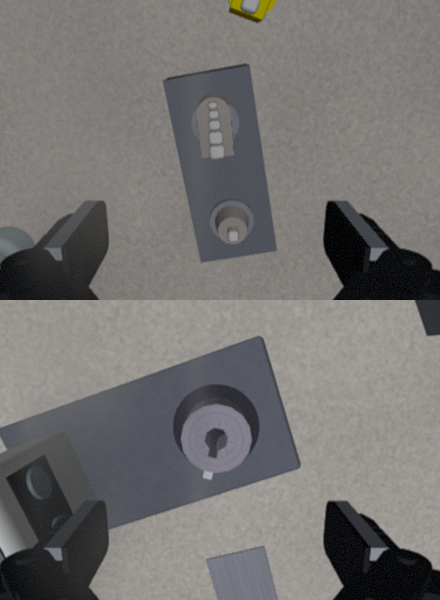

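The upper crop (rack) shows the white long model at full-frame (315,178). Its biggest tooth and square end point towards the die at (332,270), and its round nose points the other way, towards the yellow decoy at (352,55). So the white one with the graded row of teeth, standing in the rack, is the one meant. The lower crop shows the hub at (317,188), with the white rib at (308,225) and the keyway pointing to it.

```bash
cat >> h.py <<'E'
def load(tag):
    q=np.load(tag+".npz"); return q["p"].astype(int),q["d"],(q["tp"],q["tR"])
def big(m):
    k=cv2.findContours(m.astype(np.uint8),cv2.RETR_EXTERNAL,2)[0]; return max(k,key=cv2.contourArea)[:,0]
def hubmeas(tag,c0=(.527,-.118)):
    p,d,t=load(tag);W=cloud(d,"wrist",t);r=np.hypot(W[...,0]-c0[0],W[...,1]-c0[1])
    top=(abs(W[...,2]-.0655)<.004)&(r<.036)&(p.min(2)<150)
    print("hub z median",np.median(W[...,2][top]).round(4),top.sum())
    k=ray(big(top),.0655,"wrist",t)[:,:2].astype(np.float32)
    c,R=cv2.minEnclosingCircle(k); e=cv2.fitEllipse(k); print("enc circ",np.round(c,4),round(R,4),"ellipse",np.round(e[0],4),np.round(e[1],4))
    c=np.array(e[0])
    r=np.hypot(W[...,0]-c[0],W[...,1]-c[1])
    rib=(r>.0295)&(r<.040)&(W[...,2]>.054)&(W[...,2]<.069)
    pr=np.argwhere(rib)[:,::-1]; xy=ray(pr,.0625,"wrist",t)[:,:2].mean(0); print("rib",xy.round(4),len(pr),p[rib].mean(0).round(0))
    # keyway/bore: dark pixels
    g=p.sum(2); rr=np.hypot(*(ray(np.argwhere(np.ones((400,640)))[:,::-1],.0655,"wrist",t)[:,:2]-c).T).reshape(400,640)
    med=np.median(g[top]); hole=(rr<.019)&(g<.8*med)
    P=ray(np.argwhere(hole)[:,::-1],.0655,"wrist",t)[:,:2]
    Q=P[np.hypot(*(P-c).T)>.0105]; kw=Q.mean(0)
    print("bore centroid",P.mean(0).round(4),"keyway pt",kw.round(4),len(P),len(Q))
    ang=lambda v:np.degrees(np.arctan2(v[1],v[0]))
    print("rib ang",ang(xy-c).round(2),"keyway ang",ang(kw-c).round(2))
    return c,ang(xy-c)
E
python3 - <<'E'
from h import *
hubmeas("hub1")
p,d,t=load("hub1");W=cloud(d,"wrist",t)
k=big((W[...,2]>.012)&(W[...,2]<.03));b=cv2.boxPoints(cv2.minAreaRect(ray(k,.02,"wrist",t)[:,:2].astype(np.float32)));print("plate",b.round(4).tolist())
p,d,t=load("rack1");W=cloud(d,"wrist",t)
near=np.hypot(W[...,0]-.482,W[...,1]-.134)<.05
m=near&(W[...,2]>.076)&(W[...,2]<.12);print("top z",np.percentile(W[...,2][m],[10,50,95]).round(4))
m=near&(W[...,2]>.078)&(W[...,2]<.0875)
P=ray(np.argwhere(m)[:,::-1],.084,"wrist",t)[:,:2]
k=big(near&(W[...,2]>.078));r=cv2.minAreaRect(ray(k,.084,"wrist",t)[:,:2].astype(np.float32));print("block",np.round(r[0],4),np.round(r[1],4),r[2],cv2.boxPoints(r).round(4).tolist())
te=near&(p.min(2)>150)
T=ray(np.argwhere(te)[:,::-1],.092,"wrist",t)[:,:2];l=cv2.fitLine(T.astype(np.float32),2,0,.01,.01).ravel();print("teeth",len(T),T.mean(0).round(4),l.round(4))
fl=near&(W[...,2]>.0475)&(W[...,2]<.055);F=ray(big(near&(W[...,2]>.0475)),.05,"wrist",t)[:,:2]
print("flange px",fl.sum(), W[...,:2][fl].mean(0))
k=big(W[...,2]>.035) ;b=cv2.boxPoints(cv2.minAreaRect(ray(k,.045,"wrist",t)[:,:2].astype(np.float32)));print("rack",b.round(4).tolist(),b.mean(0))
E
```

```text
hub z median 0.0662 3371
enc circ [ 0.5327 -0.1176] 0.0302 ellipse [ 0.5315 -0.1173] [0.0557 0.0568]
rib [ 0.5584 -0.1358] 68 [161. 162. 166.]
bore centroid [ 0.5332 -0.1185] keyway pt [ 0.5423 -0.1245] 471 61
rib ang -34.34 keyway ang -33.63
plate [[0.45680001378059387, -0.3070000112056732], [0.5853999853134155, -0.31349998712539673], [0.5983999967575073, -0.0560000017285347], [0.4697999954223633, -0.0494999997317791]]
top z [0.084  0.0853 0.095 ]
block [0.4939 0.2767] [0.1585 0.3918] 84.98385620117188 [[0.29179999232292175, 0.21490000188350677], [0.6820999979972839, 0.18060000240802765], [0.6959999799728394, 0.3386000096797943], [0.30570000410079956, 0.37279999256134033]]
teeth 3 [0.4784 0.146 ] [0.0133 0.9999 0.4784 0.146 ]
flange px 411 [0.47880672 0.13246256]
rack [[0.12430000305175781, 0.2467000037431717], [0.8399999737739563, 0.18379999697208405], [0.8557000160217285, 0.3628000020980835], [0.14000000059604645, 0.42559999227523804]] [0.48999727 0.3047173 ]
```

Hub centre is (0.5315, −0.1173) and its diameter measures 56 mm, as specified. The rib is at −34°, the head direction at −92.9°, so the hub stands at +58.7° and needs turning by that. I'll grip the drum clear of the rib and turn it.

```bash
python3 - <<'E'
from h import *
C=np.array([.5315,-.1173]);a0=84.;turn=-58.7
ctrl.reach(np.r_[C,.15],down(np.radians(a0)))
print("hit",ctrl.movel(np.r_[C,.050],speed=.12,max_force=12), status.read_tool_pos())
ctrl.set_gripper(.03); print("w",status.read_width(),np.round(status.read_ft_force(),1))
for k in (.5,1): ctrl.reach(np.r_[C,.050],down(np.radians(a0+turn*k)))
print("F",np.round(status.read_ft_force(),1),np.round(status.read_moment(),2))
ctrl.set_gripper(.085)
ctrl.movel(np.r_[C,.16],speed=.15); ctrl.hold(.1)
snap("wrist","hub2"); hubmeas("hub2",C)
print(status.read_time(),np.round(status.read_joint_pos(),3))
p,d,t=load("rack1");W=cloud(d,"wrist",t)
ok=(d>.2)&(W[...,2]<.12);W[~ok]=0
near=(np.hypot(W[...,0]-.482,W[...,1]-.134)<.045)
k=big(near&(W[...,2]>.078));r=cv2.minAreaRect(ray(k,.084,"wrist",t)[:,:2].astype(np.float32));print("block",np.round(r[0],4),np.round(r[1],4),r[2],cv2.boxPoints(r).round(4).tolist())
te=near&(W[...,2]>.0875)
T=W[te][:,:2];l=cv2.fitLine(T.astype(np.float32),2,0,.01,.01).ravel();print("teeth",len(T),T.mean(0).round(4),l.round(4))
F=ray(big(near&(W[...,2]>.0475)),.05,"wrist",t)[:,:2].astype(np.float32);e=cv2.fitEllipse(F);print("flange",np.round(e[0],4),np.round(e[1],4),cv2.minEnclosingCircle(F))
k=big((W[...,2]>.035)) ;b=cv2.boxPoints(cv2.minAreaRect(ray(k,.045,"wrist",t)[:,:2].astype(np.float32)));print("rack",b.round(4).tolist(),b.mean(0))
E
```

```text
hit False [ 0.53229254 -0.11737802  0.05099344]
w 0.03010680566276997 [0.  0.2 6.6]
F [-0.5 -0.7  5.4] [-0.22 -0.07 -0.02]
hub z median 0.0662 4216
enc circ [ 0.5344 -0.1184] 0.0318 ellipse [ 0.5322 -0.1175] [0.0556 0.0585]
rib [ 0.5591 -0.1355] 82 [155. 156. 160.]
bore centroid [ 0.5333 -0.1185] keyway pt [ 0.5426 -0.1249] 594 68
rib ang -33.8 keyway ang -35.53
7.825 [ 0.07   0.269 -0.023 -0.    -1.282 -2.77 ]
block [0.481  0.1313] [0.0279 0.053 ] 0.37183958292007446 [[0.4668999910354614, 0.15780000388622284], [0.46720001101493835, 0.1046999990940094], [0.4952000081539154, 0.10490000247955322], [0.49480000138282776, 0.15800000727176666]]
teeth 698 [0.4809 0.1335] [ 0.0062 -1.      0.4809  0.1335]
flange [0.481  0.1373] [0.0414 0.063 ] ((0.4816223084926605, 0.13740985095500946), 0.03210580348968506)
rack [[0.42899999022483826, 0.27379998564720154], [0.4456999897956848, 0.08370000123977661], [0.5254999995231628, 0.09070000052452087], [0.5088000297546387, 0.2809000015258789]] [0.4772563  0.18227214]
```

The gripper read 30 mm and the hub did not turn, so the grip missed the drum. I'll go down again, close, and look from outside before turning.

```bash
python3 - <<'E'
from h import *
C=np.array([.5322,-.1178]);a0=84.
ctrl.reach(np.r_[C,.12],down(np.radians(a0)))
print("hit",ctrl.movel(np.r_[C,.042],speed=.12,max_force=12), status.read_tool_pos(),status.read_width(),np.round(status.read_ft_force(),1))
ctrl.set_gripper(.045); print("w",status.read_width(),status.read_tool_pos(),np.round(status.read_ft_force(),1),np.round(status.read_moment(),2))
p,d,t=snap("scene","sc2"); q,_,_=snap("wrist","w2")
cv2.imwrite("pics/sc2w2.png",np.hstack([cv2.resize(p[100:250,150:330],(540,450))[...,::-1],cv2.resize(q,(0,0),fx=.4,fy=.4)[...,::-1].repeat(1,0) if 0 else np.pad(cv2.resize(q,(256,160))[...,::-1],((0,290),(0,0),(0,0)))]))
print(status.read_time())
E
```

```text
hit False [ 0.53285795 -0.11790612  0.04277392] 0.0848868060481618 [ 0.1 -0.6  0.9]
w 0.05286453360628219 [ 0.53273551 -0.11864605  0.04380883] [-2.3 -2.6  7.8] [-0.64  0.96  0.02]
10.1083
```

View pics/sc2w2.png

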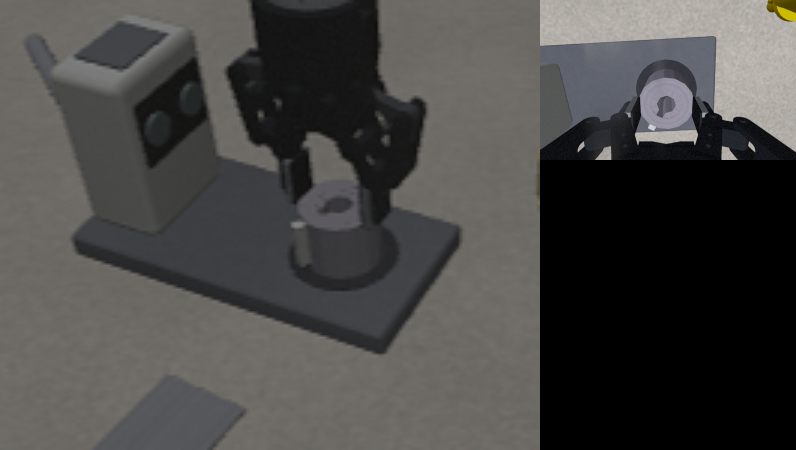

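The scene crop shows the pads astride the drum at (340,210), but holding only its upper part, and the rib is still unturned. The open pads stand farther back than I allowed for, so I'll grip deeper.

```bash
python3 - <<'E'
from h import *
C=np.array([.5322,-.1178]);a0=84.
ctrl.set_gripper(.085)
print("hit",ctrl.movel(np.r_[C,.033],speed=.12,max_force=12), status.read_tool_pos(),np.round(status.read_ft_force(),1))
ctrl.set_gripper(.05)
for i in range(2):
    print("w",status.read_width(),np.round(status.read_tool_pos(),4),np.round(status.read_ft_force(),1),np.round(status.read_moment(),2)); ctrl.hold(.1)
ctrl.reach(np.r_[C,.033],down(np.radians(a0-10)))
print("w",status.read_width(),np.round(status.read_tool_pos(),4),np.round(status.read_ft_force(),1),np.round(status.read_moment(),2))
p,d,t=snap("wrist","hub3"); hubmeas("hub3",C)
print(status.read_time())
E
```

```text
hit False [ 0.53153943 -0.11775441  0.03230579] [-0.5  0.4  0.3]
w 0.05417721357854737 [ 0.5323 -0.1186  0.0341] [-1.6 -1.5  5.2] [-0.92  0.8  -0.13]
w 0.054360017941262564 [ 0.5323 -0.1186  0.0341] [-2.4 -2.6  5.2] [-0.93  0.79 -0.08]
w 0.054440784752657796 [ 0.5323 -0.1188  0.0341] [-2.6 -4.1  5.5] [-1.45  0.88 -0.14]
hub z median 0.0662 13700
enc circ [ 0.5279 -0.1165] 0.0349 ellipse [ 0.5313 -0.1174] [0.0567 0.0609]
rib [ 0.5339 -0.1228] 814 [92. 94. 99.]
bore centroid [ 0.5332 -0.119 ] keyway pt [ 0.5411 -0.1266] 1956 273
rib ang -63.85 keyway ang -43.0
11.725
```

Keyway now reads −43° (it was −34°), with a turning moment of about 0.14 N m, so the hub is turning. I'll do the rest.

```bash
python3 - <<'E'
from h import *
C=np.array([.5322,-.1178]);a0=84.
for a in (50,25): ctrl.reach(np.r_[C,.033],down(np.radians(a)))
print("w",status.read_width(),np.round(status.read_tool_pos(),4),np.round(status.read_ft_force(),1),np.round(status.read_moment(),2),np.round(status.read_joint_pos(),3))
ctrl.set_gripper(.085)
ctrl.movel(np.r_[C,.16],speed=.2); ctrl.hold(.15)
snap("wrist","hub4"); hubmeas("hub4",C)
print(status.read_time())
p,d,t=load("hub4");W=cloud(d,"wrist",t)
k=big((d>.2)&(W[...,2]>.012)&(W[...,2]<.03));b=cv2.boxPoints(cv2.minAreaRect(ray(k,.02,"wrist",t)[:,:2].astype(np.float32)));print("plate",b.round(4).tolist())
cv2.imwrite("pics/hub4z.png",cv2.resize(p[60:310,180:480].astype(np.uint8)[...,::-1],None,fx=2,fy=2,interpolation=cv2.INTER_CUBIC))
E
```

```text
w 0.054772893065341964 [ 0.5314 -0.1198  0.0341] [-3.9 -6.9  6.7] [-2.5   1.5  -0.15] [ 0.068  0.373 -0.219  0.004 -0.981 -2.773]
hub z median 0.0661 4245
enc circ [ 0.531  -0.1202] 0.0319 ellipse [ 0.5314 -0.1182] [0.0553 0.0596]
rib [ 0.5294 -0.1504] 73 [148. 149. 154.]
bore centroid [ 0.5316 -0.1193] keyway pt [ 0.531  -0.1308] 600 64
rib ang -93.56 keyway ang -92.11
14.1083
plate [[0.45879998803138733, -0.2759999930858612], [0.5873000025749207, -0.2824999988079071], [0.598800003528595, -0.05550000071525574], [0.47029998898506165, -0.04899999871850014]]
```

View pics/hub4z.png

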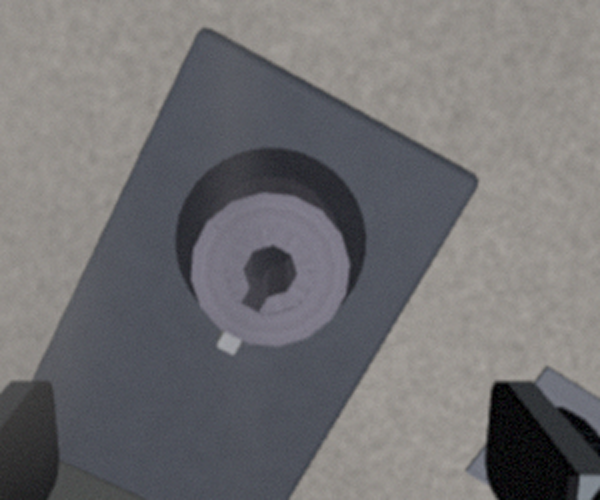

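The crop shows the rib at (228,343) and the keyway pointing the same way, along the plate towards the head. They read −93.6° and −92.1° against −92.9°, so the hub is set. Next I'll photograph the hub in the insertion orientation so that camera bias cancels, then grasp the model.

```bash
cat >> h.py <<'E'
from scipy.optimize import least_squares
def circ(tag,rib,c0=(.5315,-.118)):
    p,d,t=load(tag);W=cloud(d,"wrist",t);r=np.hypot(W[...,0]-c0[0],W[...,1]-c0[1])
    k=ray(big((abs(W[...,2]-.0655)<.004)&(r<.034)&(d>.15)),.0655,"wrist",t)[:,:2]
    da=(np.degrees(np.arctan2(k[:,1]-c0[1],k[:,0]-c0[0]))-rib+180)%360-180
    k=k[abs(da)>25]
    s=least_squares(lambda x:np.hypot(k[:,0]-x[0],k[:,1]-x[1])-x[2],[*c0,.028],loss="soft_l1",f_scale=.0005).x
    print(tag,s.round(4)); return s
E
python3 - <<'E'
from h import *
circ("hub1",-34);circ("hub4",-93)
A=np.radians(177.1)
ctrl.reach(np.array([.5315,-.118,.19]),down(A)); ctrl.hold(.1); snap("wrist","hub5"); circ("hub5",-93);hubmeas("hub5")
M=np.array([.4812,.1327]);B=np.radians(180.4)
ctrl.reach(np.r_[M,.15],down(B))
print("hit",ctrl.movel(np.r_[M,.070],speed=.12,max_force=8),np.round(status.read_tool_pos(),4))
ctrl.set_gripper(.02)
print("w",status.read_width(),np.round(status.read_tool_pos(),4),np.round(status.read_ft_force(),1),np.round(status.read_moment(),2))
p,d,t=snap("wrist","grip1");s,_,_=snap("scene","grip1s")
cv2.imwrite("pics/grip.png",np.hstack([cv2.resize(s[110:250,320:480],(480,420)),cv2.resize(p[0:400,150:470],(320,420))])[...,::-1])
print(status.read_time(),np.round(status.read_joint_pos(),2))
E
```

```text
hub1 [ 0.5303 -0.1168  0.0281]
hub4 [ 0.5316 -0.1171  0.0281]
hub5 [ 0.5318 -0.1176  0.028 ]
hub z median 0.0663 3401
enc circ [ 0.5316 -0.1215] 0.0326 ellipse [ 0.5319 -0.1186] [0.0546 0.0601]
rib [ 0.5301 -0.149 ] 88 [142. 143. 146.]
bore centroid [ 0.5316 -0.1195] keyway pt [ 0.531  -0.1304] 482 51
rib ang -93.3 keyway ang -94.27
hit False [0.4819 0.1326 0.0707]
w 0.02030811120022839 [0.4813 0.1328 0.0702] [0.4 0.7 1.1] [0.03 0.12 0.04]
19.0917 [ 0.58  0.25 -0.29  0.   -1.03 -0.58]
```

View pics/grip.png

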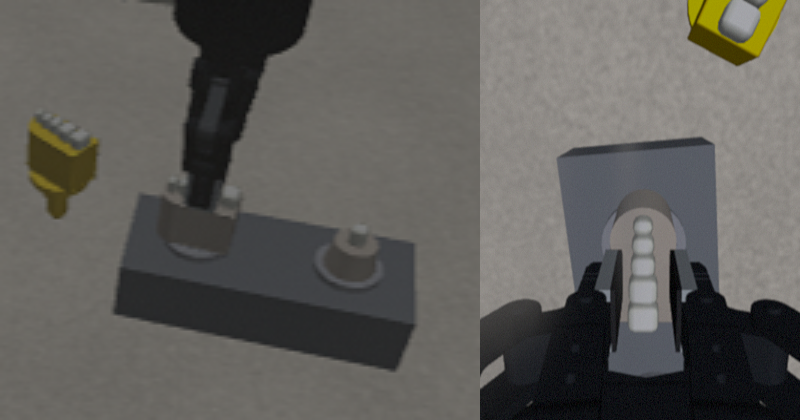

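The gripper closed to 20 mm, and in the wrist crop the pad faces (u 622 and 672) lie inside the block's edges (612 and 688). So the pads are above the block and hold nothing. I'll measure where the tips really are.

```bash
python3 - <<'E'
from h import *
p,d,t=load("grip1");W=cloud(d,"wrist",t)
L=(W-t[0])@t[1]  # tool coords
m=(p.max(2)<75)&(d>.05)&(abs(L[...,0])<.015)&(abs(L[...,1])<.05)
print(m.sum(),np.percentile(L[m][:,2],[50,95,99,100]).round(4))
for lo in np.arange(-.04,.03,.005):
    s=L[m&(L[...,2]>lo)&(L[...,2]<lo+.005)]
    if len(s):print(lo.round(3),len(s),s[:,0].min().round(4),s[:,0].max().round(4),abs(s[:,1]).min().round(4))
k=(abs(L[...,1])<.008)&(p.min(2)>110)&(abs(L[...,0])<.03);print("teeth z world",np.percentile(W[k][:,2],[50,99]))
ps,ds,_=load("grip1s");Ws=cloud(ds,"scene");ms=(ps.max(2)<60)&(np.hypot(Ws[...,0]-.481,Ws[...,1]-.133)<.04)&(ds>0)
print("scene finger lowest z",np.percentile(Ws[ms][:,2],[0,1,5,20]).round(4))
E
```

```text
34042 [-0.0789 -0.0456 -0.0263 -0.0154]
-0.04 378 -0.0122 0.0111 0.0087
-0.035 345 -0.0117 0.0108 0.0087
-0.03 289 -0.0115 0.0108 0.0087
-0.025 215 -0.0104 0.0106 0.0088
-0.02 58 -0.0115 0.0103 0.0088
teeth z world [0.09320829 0.09597783]
scene finger lowest z [0.0019 0.0478 0.0704 0.1726]
```

The tips are 17 mm behind the reported TCP, not ahead of it. That also explains the missed hub grip. I'll use the measured offset and grip 34 mm lower.

```bash
python3 - <<'E'
from h import *
M=np.array([.4812,.1327])
ctrl.set_gripper(.085)
print("hit",ctrl.movel(np.r_[M,.037],speed=.1,max_force=8),np.round(status.read_tool_pos(),4))
ctrl.set_gripper(.02)
print("w",status.read_width(),np.round(status.read_tool_pos(),4),np.round(status.read_ft_force(),1),np.round(status.read_moment(),2))
snap("wrist","grip2")
ctrl.movel(np.r_[M,.125],speed=.15); ctrl.hold(.15)
p,d,t=snap("wrist","lift");s,_,_=snap("scene","lifts")
print("w",status.read_width(),np.round(status.read_ft_force(),1),status.read_time())
cv2.imwrite("pics/lift_.png",np.hstack([cv2.resize(s[70:250,310:480],(440,466)),cv2.resize(p[0:400,150:450],(350,466))])[...,::-1])
E
```

```text
hit False [0.4814 0.1327 0.0371]
w 0.02740171384531949 [0.4817 0.1329 0.0375] [-0.2  0.3  4.1] [ 0.07  0.08 -0.06]
w 0.027470252983847882 [-0.5  0.5 -1.5] 21.8167
```

View pics/lift_.png

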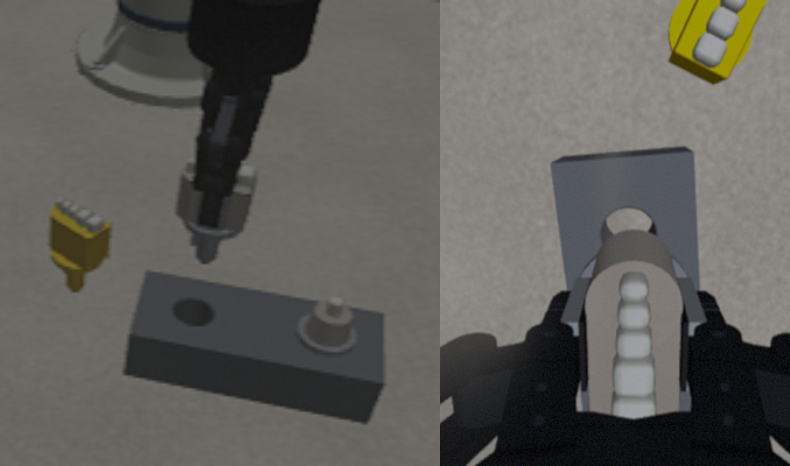

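The left crop shows the model lifted clear at (215,210) with the rack's hole empty and the die in place. Width reads 27.4 mm against the 28 mm block. Next I'll measure the model in the hand.

```bash
python3 - <<'E'
from h import *
for tag in("grip2","lift"):
    p,d,t=load(tag);W=cloud(d,"wrist",t);L=(W-t[0])@t[1]
    m=(abs(L[...,2]+.0465)<.003)&(abs(L[...,1])<.02)&(L[...,0]>-.03)&(L[...,0]<.045)&(d>.05)&(p.min(2)>50)
    k=big(m);q=(ray(k,t[0][2]+.0465,"wrist",t)-t[0])@t[1]
    n=q[q[:,0]>.016]
    s=least_squares(lambda x:np.hypot(n[:,0]-x[0],n[:,1]-x[1])-.014,[.014,0],loss="soft_l1",f_scale=.0005).x
    print(tag,"block top z",np.median(L[m][:,2]).round(4),"nose max x",q[:,0].max().round(4),"nose circle (expect x=14)",s.round(4),"y range at x~5:",q[abs(q[:,0]-.005)<.006][:,1].min().round(4),q[abs(q[:,0]-.005)<.006][:,1].max().round(4))
    te=(L[...,2]<-.049)&(L[...,2]>-.062)&(abs(L[...,1])<.012)&(abs(L[...,0])<.03)&(p.min(2)>110)
    l=cv2.fitLine(L[te][:,:2].astype(np.float32),2,0,.01,.01).ravel();print(" teeth yaw in tool deg",np.degrees(np.arctan(l[1]/l[0])).round(2))
p,d,t=load("hub5");s=circ("hub5",-93);print("hub in tool",((np.r_[s[:2],.0655]-t[0])@t[1]).round(4), t[0])
E
```

```text
grip2 block top z -0.0474 nose max x 0.0274 nose circle (expect x=14) [ 0.0126 -0.001 ] y range at x~5: -0.0152 0.0131
 teeth yaw in tool deg 0.02
lift block top z -0.0474 nose max x 0.0274 nose circle (expect x=14) [ 0.0125 -0.0011] y range at x~5: -0.0152 0.0132
 teeth yaw in tool deg -0.06
hub5 [ 0.5319 -0.1177  0.028 ]
hub in tool [-0.0003 -0.0004  0.1245] [ 0.531483   -0.11798432  0.18996612]
```

```bash
python3 - <<'E'
from h import *
T=np.array([.5309,-.1187]);A=np.radians(177)
ctrl.reach(np.r_[T,.14],down(A))
ctrl.movel(np.r_[T,.102],speed=.15);ctrl.hold(.1)
print("F0",np.round(status.read_ft_force(),1),np.round(status.read_tool_pos(),4))
def rep(h): print(h,np.round(status.read_tool_pos(),4),np.round(status.read_ft_force(),1),np.round(status.read_moment(),2),status.read_width())
h=ctrl.movel(np.r_[T,.085],speed=.05,max_force=7);rep(h)
if not h:
    h=ctrl.movel(np.r_[T,.0575],speed=.04,max_force=8);rep(h)
print(status.read_time())
E
```

```text
F0 [ 0.5 -0.4 -1. ] [ 0.5319 -0.1182  0.1033]
False [ 0.5307 -0.1188  0.0847] [ 1.5 -0.8 -1.4] [ 0.02 -0.04  0.07] 0.0275293328310319
True [ 0.5303 -0.1187  0.058 ] [-0.7  0.9  4.6] [0.26 0.28 0.01] 0.02757142641138138
24.4667
```

It slipped in to z = 0.058, exactly where flush was predicted. Now I'll adjust the push and check.

```bash
python3 - <<'E'
from h import *
R=np.array(status.read_orientation());print("yaw x",np.degrees(np.arctan2(R[1,0],R[0,0])).round(2))
T=np.array([.5309,-.1187]);A=np.radians(177);z=.058
fz=lambda:np.mean([(ctrl.hold(.05),status.read_ft_force()[2])[1] for _ in range(4)])
f0=fz();print("start",f0.round(2),np.round(status.read_tool_pos(),4))
z=status.read_tool_pos()[2]
for i in range(10):
    if f0>8: break
    z-=.0005; ctrl.movel(np.r_[T,z],down(A),speed=.03); f0=fz(); print(round(z,4),f0.round(2),status.read_tool_pos()[2].round(4))
p,d,t=snap("wrist","fin");s,_,_=snap("scene","fins");q,_,_=snap("top","fint")
cv2.imwrite("pics/fin_.png",np.hstack([cv2.resize(s[90:230,160:320],(480,420)),cv2.resize(p[0:400,150:450],(315,420))])[...,::-1])
print(np.round(status.read_ft_force(),1),np.round(status.read_moment(),2),status.read_width(),status.read_time())
E
```

```text
yaw x -92.99
start 5.41 [ 0.5303 -0.1186  0.058 ]
0.0575 5.26 0.058
0.057 8.42 0.058
[-3.2  2.1  8.8] [ 0.57  1.2  -0.01] 0.027482254375074986 25.7167
```

View pics/fin_.png

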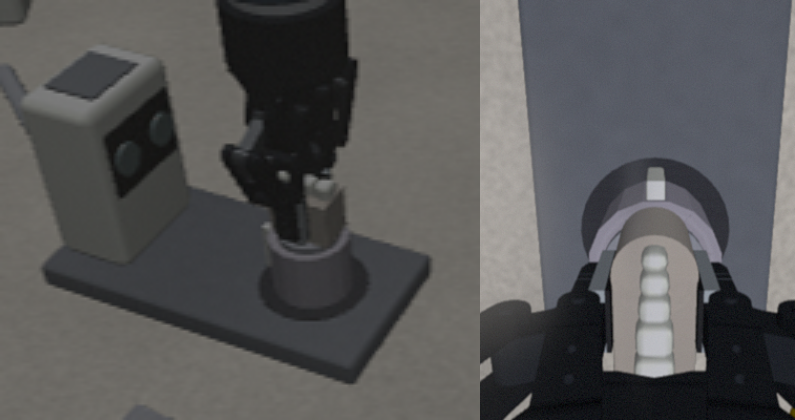

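Flange flush on the hub, with the nose and the white rib (655,183) in line along the plate towards the head. I'll run a last numeric check of the rib angle, the steady force and the bystanders, then hand in.

```bash
python3 - <<'E'
from h import *
p,d,t=load("fin");W=cloud(d,"wrist",t);r=np.hypot(W[...,0]-.531,W[...,1]+.118)
m=(r>.029)&(r<.042)&(abs(W[...,2]-.0625)<.005)&(p.min(2)>120)
x=ray(np.argwhere(m)[:,::-1],.0625,"wrist",t)[:,:2].mean(0);c=np.array([.5318,-.1180]);print("rib ang",np.degrees(np.arctan2(*(x-c)[::-1])).round(2),m.sum())
# flange top vs hub height near the flange
f=(r>.016)&(r<.0215)&(W[...,2]>.06)&(W[...,2]<.08)&(p.max(2)>90);print("flange top z",np.median(W[f][:,2]).round(4),f.sum())
a=np.load("top0.npz")["p"].astype(int);b=load("fint")[0]
for n,(u,v) in dict(torch=(296,122),jar=(210,148),spatula=(398,140),die=(220,260),yellow=(317,277)).items():
    print(n,abs(a-b)[v-25:v+25,u-18:u+18].mean().round(2))
ctrl.hold(.5);F=[]
for _ in range(4): ctrl.hold(.1);F.append(status.read_ft_force()[2])
print(np.round(F,2),status.read_tool_pos()[2],status.read_width(),status.read_time())
if 6<np.mean(F)<12: job.job_done();print("done")
E
```

```text
rib ang -93.14 303
flange top z 0.0711 301
torch 3.7
jar 2.74
spatula 2.63
die 2.65
yellow 20.39
[7.96 8.51 8.3  8.47] 0.05799419967416099 0.027389816325900766 26.6167
the job is handed in; nothing more can be done
done
```

```bash
python3 - <<'E'
import numpy as np
for n in("top0","fint"):
    p=np.load(n+".npz")["p"].astype(int);m=(p[...,0]>p[...,2]+60)&(p[...,1]>p[...,2]+40);m[:200]=0
    print(n,m.sum(),np.argwhere(m).mean(0)[::-1] if m.any() else None, p[277,317])
for n in("sc2","fins"):
    p=np.load(n+".npz")["p"].astype(int)[130:200,310:365];m=(p[...,0]>p[...,2]+50)&(p[...,1]>p[...,2]+30);print(n,m.sum(),np.argwhere(m).mean(0) if m.any() else None)
E
```

```text
top0 267 [317.21722846 276.88764045] [128 125  80]
fint 0 None [123 121 114]
sc2 103 [31.01941748 27.24271845]
fins 102 [30.92156863 27.14705882]
```

The job is handed in at 26.6 s of the 54 s allowed. I turned the hub first, with the model still in its rack. Then I lifted the white long model out and pressed its keyed shaft into the hub. The arm is still gripping it and pressing down.

**Last checks**
- **Rib:** it reads −93.1° against a head direction of −92.9°, so it faces the scanner head within my measuring error.
- **Flange:** it stopped hard at the predicted flush height. Its top measures 71 mm above the bench, against 70.5 mm expected.
- **Push:** the force reading is about 8.3 N, or roughly 9.5 N on the hub once the model's weight is counted. It is a little under 10 N and steady.
- **Grip:** width is 27.4 mm on the 28 mm block.
- **Bystanders:** the torch, jar, spatula and die look unchanged from above. The yellow decoy can't be seen in the last top view because the arm seems to cover it. The scene camera shows it hasn't moved since the hub was being turned.

**What went wrong on the way**
- The first hub grip and the first model grip both closed too high, and the hub grip slid off the drum without turning it. The fingertips measured about 17 mm behind the reported tool point, not ahead of it as the spec says.
- A second hub grip was also too shallow, so I went deeper.
- After gripping lower, both the turn and the insertion worked, and no rotational search was needed for the key.

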